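Find where the drawer runner binds and back it off

ROBOT

A 6-joint arm with a two-finger parallel gripper is mounted at the origin on a cart in front of the work surface, level with it; the furniture and walls round the work are solid. World frame = base frame: x ahead of the robot, y to its left, z up, the work surface at z = 0. Lengths are in m, angles in rad, forces in N, time in s.
With the tool pointing down it reaches from about 0.275 to 0.85 m from the base axis. Payload 5.2 kg.
Tool frame: the origin (TCP) lies midway between the tips of the shut fingers; the grasp point (between the pads) lies 19 mm behind it (ctrl.pinch_z is the distance from the TCP to the grasp point, in m); z points along the fingers, y is the line along which they close (so a half turn about z gives the same grasp; the last joint's range is limited). The gripper opens to 85 mm and grips with 20 to 120 N. Pads are 22 mm wide; open, the fingers measure 114 mm over their backs; the gripper's body (76 mm by 85 mm) begins 54 mm behind the grasp point. The pads swing forward as they close: fully open they stand 13 mm farther back than shut.
Start: joints at [0.99, 0.259, 1.535, -0, 1.348, -0.203], TCP at [0.203, 0.511, 0.201] pointing down, gripper open.
Joint ranges: [-3.14, 3.14], [-0.91, 2.08], [0.19, 2.58], [-1.22, 4.36], [0.22, 2.71], [-3.12, 3.12]. Speed limits (rad/s): [2.57, 2.57, 3.14, 3.14, 3.14, 3.14].

INTERFACE

Orientations are given as [roll, pitch, yaw] about the fixed x, y, z axes, in that order (R = Rz(yaw) Ry(pitch) Rx(roll)).
In Python, from plant import ctrl gives the robot as it stands.
- The arm moves only by the shell command python3 -m creep 'ROWS'. ROWS is JSON, a list that holds one entry, the list of rows, each a list of 7 numbers: the turn, a rotation vector about the tool's x, y, z in rad, then the shift along the tool's x, y, z in mm, then the opening, from 0 (shut) to 1 (fully open). A call has exactly 8 rows; each row is the pose to reach, as a shift and turn from the pose commanded when the call began, along the tool's axes at that moment; what a row does not reach only later rows make up. A row lasts 1/10 s, in which the tool goes at most 50 mm and 8.59 degrees, less where a joint would pass 70% of its speed; a pose out of reach is approached as far as the arm can. A call with a gripper value outside its range is refused whole. The fingers move at their own pace and stop on an object; the grip force is fixed at half the most. Time passes only in rows, so rows that repeat a pose let the fingers close, or fill a call up. It gives the time, the measured TCP pose, the force, the opening and the grip force at its end, in the units of the state.
- ctrl.observe(): the state, without advancing time (a new reading comes with each control period).
- ctrl.read_camera(name): name is "scene" or "side" or "wrist"; returns the picture (400x640x3 uint8, blue, green, red); there is no depth.
- ctrl.camera_model(name): a dict with "camera_matrix" (3x3 intrinsics, pixels), "R" (3x3) and "t" (3): a world point X has camera coordinates R X + t. Camera axes: x right, y down, z forward; pixel columns grow to the right and rows downward; lengths in m; the calibration is good to about 2 mm. A picture is of the moment at which its call begins: read the wrist's pose just before it. camera_model takes no time and is no camera call; for the wrist camera it gives the pose at the moment of the call.
- ctrl.sign_off(): hands the job in; it is judged then, once.
Trained networks look in the newest picture that a camera, given by its name, has taken for a name from the list of things; names that differ only in an ending like _2 or _b are one class to them, and where a whole thing is asked for, a point or a joint stands for the part that bears it (a point fixed in the world has none). Each returns a list of dicts, best first, with "confidence" (0 to 1); they miss things now and then, are a little off and sometimes report something else, mostly with a low value. They report only what shows in the picture. A call takes as long as a camera call.
- ctrl.cut_out(thing, camera): "region" (400x640 bool, what is visible of it) and "position" ([column, row] as shares, 0 to 1, of the picture: columns of its width, rows of its height, amid what is visible of it).
- ctrl.place_of(thing, camera): "position" ([column, row] as shares, 0 to 1, of the picture: columns of its width, rows of its height: a listed point, or the origin of a listed thing).
The state is a dict: "time": time; "qpos": joint angles; "joint_vel": joint speeds; "effort": joint torques, N m; "tool_pos": TCP position; "tool_rot": TCP orientation; "contact_force": force on the tool from outside, world axes, zero at the start; "wrist_torque": the same for the moment, N m; "grip_width": finger opening in m; "grasp_force": force on a finger pad.
Only numpy, scipy, OpenCV 4.12 (cv2) and the standard library are available. Lean on these libraries where they do the work, as an engineer would, in place of code of your own. Each camera call takes 0.05 s, during which the arm holds its last target. There are 200 camera calls.

TASK

The drawer runner with the orange grip has a pinched stretch, daubed red. Slide its carriage along the track until it wedges snugly in the pinched stretch, without forcing it right through, then back it off until its leading edge stands about four centimetres clear of the red, so that a file can get at the spot, and let go. Leave the runner with the blue grip as it is.

Things in the scene. Friction and masses are not known exactly. Their poses are not given: they have to be found in the camera images.
- orange_grip (a point): Centre of the orange plastic grip to be handled, 55 mm above the bench: an upright block 24 mm wide across the track (x), 32 mm along it (y), from 30 to 76 mm above the bench. It stands on a carriage plate 36 mm wide (x), 60 mm long (y), top 30 mm above the bench; the carriage's leading edge lies 30 mm from this point along +y. It slides only along this frame's y.
- orange_carriage (a joint): Travel of the orange carriage (m), growing along +y, 0 to 0.24. About 2.5 N of friction: it stays where it is left. The track is a steel channel on a plywood strip 60 mm wide, 360 mm long, fixed to the bench; the orange runner may be the nearer or the farther of the two. Each is turned up to 9 degrees either way from the robot's y axis.
- tight_spot (a point): Near end of the pinched, red-daubed stretch of the orange track (30 mm long, along +y), 55 mm above the bench; axes as the orange grip's. Here the carriage's leading edge, 70 to 160 mm short at the start, begins to bind: past it a springy resistance grows by about 0.5 N per mm (besides friction) and pushes the carriage back a little if let go.
- blue_grip (a point): Centre of the blue plastic grip of the second, sound runner, of the same build as the orange one (55 mm above the bench, x across and y along its own track); not to be moved. The two tracks lie 140 to 200 mm apart in x, centre to centre.

How it is judged:
On the way:
1. the orange carriage has been slid into the pinched stretch: its leading edge at least 3 mm past the near end of it (y of orange_grip in the frame of tight_spot above -0.027 m), for 0.1 s.
At the end, for the whole second after the job is handed in: The orange carriage is at rest with its leading edge 20 to 60 mm short of the near end of the pinched stretch (its grip 50 to 90 mm short) (y of orange_grip in the frame of tight_spot between -0.09 and -0.05 m and velocity of joint orange_carriage between -0.01 and 0.01 m/s); the robot touches nothing.
It fails at once if the orange carriage is forced through the pinched stretch: its leading edge 30 mm past the near end (y of orange_grip in the frame of tight_spot above 0 m).
It fails at once if the blue runner's carriage is moved more than 12 mm (distance of blue_grip from where it was at the start of the episode above 0.012 m).
It also fails if it takes over 40 s, if anything falls off the work surface, if the arm or the gripper's body presses on something with over 40 N, if the wrist force passes 120 N, or if a joint passes its speed limit or range.

## Working session

There is one attempt and no reset: what is moved stays moved. The work goes in short steps, Python scripts to look and compute and a shell command to move; the robot and the scene stay as the last step left them, time stands still between calls to the robot, and variables do not carry over. Pictures are saved under pics/ and viewed, at most 10 in all, crops included, and the job is handed in when it is done.

```bash
mkdir -p pics
cat > h.py <<'E'
import numpy as np, cv2
from plant import ctrl
from scipy.spatial.transform import Rotation as Ro
def ray(m,px,z):
    K,R,t=(np.array(m[k]) for k in("camera_matrix","R","t"))
    C=-R.T@t; d=R.T@np.linalg.inv(K)@np.array([px[0],px[1],1.])
    return C+d*(z-C[2])/d[2]
E
python3 - <<'E'
from h import *
s=ctrl.observe(); print(s['time'],s['tool_pos'],s['tool_rot'],s['grip_width'])
ims=[]
for c in("scene","side"):
    im=ctrl.read_camera(c); m=ctrl.camera_model(c); ims.append(im)
    for th in("orange_grip","tight_spot","blue_grip"):
        for r in ctrl.place_of(th,c)[:2]:
            p=np.array(r['position'])*[640,400]
            print(c,th,round(r['confidence'],2),p.round(1),ray(m,p,.055).round(4))
    cv2.imwrite(f'pics/{c}0.png',im)
E
```

```text
0.0 [0.2025536  0.51070616 0.20057262] [-3.13976863e+00 -3.72605148e-04  2.76373255e+00] 0.08528655155160914
scene orange_grip 0.82 [279.2 225.2] [ 0.4533 -0.085   0.055 ]
scene blue_grip 0.56 [356.6 196. ] [ 0.6248 -0.1742  0.055 ]
side orange_grip 0.62 [348.5 216.8] [ 0.4483 -0.0848  0.055 ]
side tight_spot 0.59 [318.1 268.4] [0.4221 0.057  0.055 ]
side blue_grip 0.85 [298.  162.3] [ 0.6334 -0.1895  0.055 ]
```

View pics/side0.png

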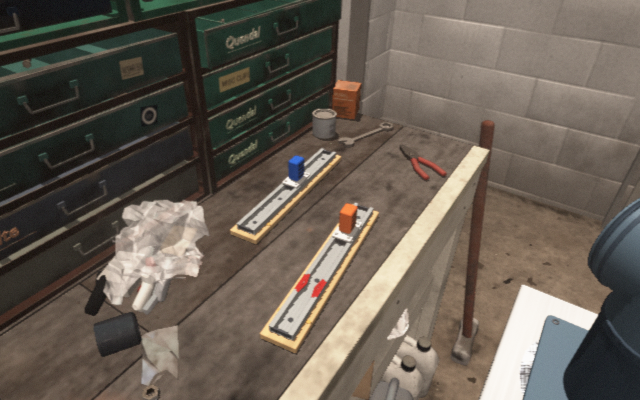

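View pics/scene0.png

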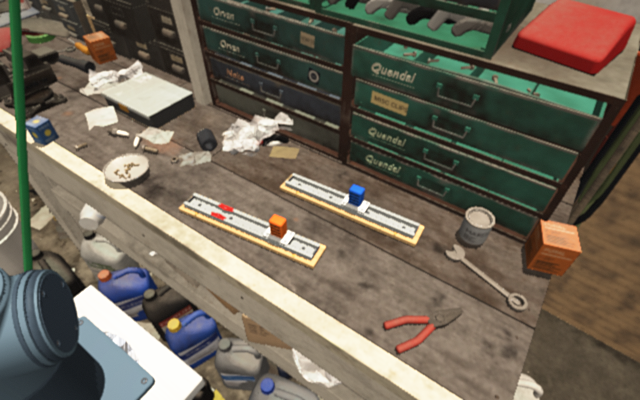

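The side view shows the orange grip at (348,217), the red daubs at (303,283) and (319,289), and the blue grip at (297,167). The scene view shows the orange grip at (278,226) and the daubs at (226,209) and (218,217). The orange runner is the nearer one. Next I measure the track direction from the daubs and the plywood strip.

Run:
```python
from h import *
for c,box in(("scene",(170,150,340,275)),("side",(250,195,390,360))):
    im=cv2.imread(f'pics/{c}0.png'); m=ctrl.camera_model(c)
    h=cv2.cvtColor(im,cv2.COLOR_BGR2HSV); x0,y0,x1,y1=box
    w=np.zeros((400,640),np.uint8); w[y0:y1,x0:x1]=255
    red=(cv2.inRange(h,(0,190,120),(5,255,255))|cv2.inRange(h,(172,190,120),(180,255,255)))&w
    n,_,st,ce=cv2.connectedComponentsWithStats(red)
    for i in range(1,n):
        if st[i,4]>15: print(c,'red',st[i],ray(m,ce[i],.022).round(4))
# strip corners read off the pictures (bench-level bottom edge / top ~0.01)
m=ctrl.camera_model("side")
for p in((263,334),(297,349),(379,210),(370,205)): print('side',ray(m,p,.01).round(4))
m=ctrl.camera_model("scene")
for p in((179,207),(320,264),(325,247),(189,194)): print('scene',ray(m,p,.01).round(4))
```

```text
scene red [220 204  12   7  36] [0.4452 0.0708 0.022 ]
scene red [212 213  12   6  27] [0.4165 0.0678 0.022 ]
side red [297 276  11  14  46] [0.4437 0.0703 0.022 ]
side red [313 281  12  14  36] [0.4148 0.0659 0.022 ]
side [0.4389 0.1758 0.01  ]
side [0.3836 0.1687 0.01  ]
side [ 0.435  -0.1922  0.01  ]
side [ 0.458 -0.197  0.01 ]
scene [0.3902 0.171  0.01  ]
scene [ 0.4476 -0.195   0.01  ]
scene [ 0.4905 -0.1786  0.01  ]
scene [0.4339 0.1854 0.01  ]
```

```bash
python3 -m creep '[[[0,0,0.13,-34,-35,3,1],[0,0,0.26,-68,-70,6,1],[0,0,0.39,-102,-105,9,1],[0,0,0.52,-136,-140,12,1],[0,0,0.65,-170,-175,15,1],[0,0,0.78,-204,-210,18,1],[0,0,0.91,-238,-245,21,1],[0,0,1.05,-272,-280,24,1]]]'
```

```text
time: 1.2
tool_pos: [0.3529, 0.1489, 0.1777]
tool_rot: [3.14, -0.0, 1.709]
contact_force: [0.1, 0.3, -0.2]
grip_width: 0.0851
grasp_force: 0.0
```

```bash
cat >> h.py <<'E'
def rel(target,yaw):
    s=ctrl.observe(); R=Ro.from_euler('xyz',s['tool_rot']).as_matrix()
    G=Ro.from_euler('xyz',[np.pi,0,yaw]).as_matrix()
    print('t',round(s['time'],2),'pos',np.round(s['tool_pos'],4),'rot',np.round(s['tool_rot'],3),'F',np.round(s['contact_force'],1),'w',round(s['grip_width'],4))
    print('turn',Ro.from_matrix(R.T@G).as_rotvec().round(3),'shift mm',(R.T@(np.array(target)-s['tool_pos'])*1000).round(1))
E
python3 -c "
from h import *
rel([.451,-.085,.17],np.pi/2+.145)"
```

```text
t 1.2 pos [0.3529 0.1489 0.1777] rot [ 3.14  -0.     1.709] F [ 0.1  0.3 -0.2] w 0.0851
turn [ 0.001 -0.    -0.007] shift mm [-245.2   65.1    7.8]
```

```bash
python3 -m creep '[[[0,0,0,-41,11,0,1],[0,0,0,-82,22,0,1],[0,0,0,-123,33,0,1],[0,0,0,-164,44,0,1],[0,0,0,-205,54,0,1],[0,0,0,-245,65,0,1],[0,0,0,-245,65,0,1],[0,0,0,-245,65,0,1]]]'
python3 - <<'E'
from h import *
m=ctrl.camera_model("wrist"); im=ctrl.read_camera("wrist"); cv2.imwrite('pics/w1.png',im)
for th in("orange_grip","tight_spot"):
    for r in ctrl.place_of(th,"wrist")[:2]:
        p=np.array(r['position'])*[640,400]
        print(th,round(r['confidence'],2),p.round(1),ray(m,p,.055).round(4))
h=cv2.cvtColor(im,cv2.COLOR_BGR2HSV)
red=cv2.inRange(h,(0,190,120),(5,255,255))|cv2.inRange(h,(172,190,120),(180,255,255))
n,_,st,ce=cv2.connectedComponentsWithStats(red)
for i in range(1,n):
    if st[i,4]>60: print('red',st[i],ray(m,ce[i],.022).round(4))
for r in ctrl.cut_out("orange_grip","wrist")[:1]:
    c=cv2.minAreaRect(cv2.findNonZero(r['region'].astype(np.uint8))); print(r['confidence'],c,ray(m,c[0],.076).round(4))
rel([.451,-.085,.17],np.pi/2+.145)
E
```

```text
time: 2.0
tool_pos: [0.4515, -0.0832, 0.1771]
tool_rot: [-3.141, -0.001, 1.712]
contact_force: [-0.0, 0.1, -0.5]
grip_width: 0.0857
grasp_force: 0.0
orange_grip 0.68 [317.4 177.4] [ 0.4504 -0.0859  0.055 ]
tight_spot 0.76 [318.2  15. ] [0.432  0.0506 0.055 ]
red [298   0  14  29 309] [0.4176 0.057  0.022 ]
red [328   0  14  30 316] [0.446 0.061 0.022]
0.64 ((318.5, 169.5), (61.0, 37.0), 90.0) [ 0.4497 -0.073   0.076 ]
t 2.2 pos [ 0.4511 -0.0813  0.1775] rot [-3.141 -0.     1.715] F [0.3 0.2 0.4] w 0.0855
turn [-0. -0. -0.] shift mm [-3.6 -0.7  7.5]
```

View pics/w1.png

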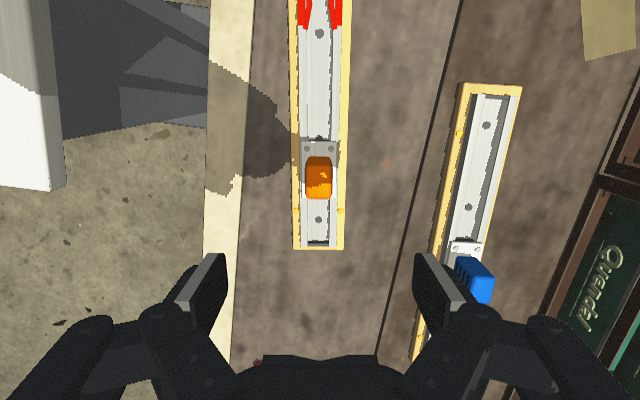

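The wrist view shows the orange grip at (318,177) with the track centreline upright in the picture, so the tool is aligned. The red daubs are at the top edge (rows 0–29), and the front rail is to the left (edge at column 240). Now I go down with the fingers part-open and close.

```bash
python3 -m creep '[[[0,0,0,-2,0,30,0.6],[0,0,0,-2,0,65,0.6],[0,0,0,-2,0,95,0.6],[0,0,0,-2,0,120,0.6],[0,0,0,-2,0,135,0.6],[0,0,0,-2,0,135,0.6],[0,0,0,-2,0,135,0.6],[0,0,0,-2,0,135,0.6]]]' && python3 -m creep '[[[0,0,0,0,0,0,0.4],[0,0,0,0,0,0,0.2],[0,0,0,0,0,0,0.2],[0,0,0,0,0,0,0],[0,0,0,0,0,0,0],[0,0,0,0,0,0,0],[0,0,0,0,0,0,0],[0,0,0,0,0,0,0]]]'
```

```text
time: 3.0
tool_pos: [0.4528, -0.0845, 0.0436]
tool_rot: [3.14, 0.001, 1.715]
contact_force: [-0.4, -0.7, 0.2]
grip_width: 0.0512
grasp_force: 0.0
time: 3.8
tool_pos: [0.4507, -0.0848, 0.0436]
tool_rot: [-3.14, 0.0, 1.714]
contact_force: [-6.8, -0.7, 11.5]
grip_width: 0.0208
grasp_force: 58.3
```

Gripped. Now slide 80 mm, gently.

```bash
python3 -m creep '[[[0,0,0,8,0,-1,0],[0,0,0,20,0,-1,0],[0,0,0,34,0,-1,0],[0,0,0,48,0,-1,0],[0,0,0,62,0,-1,0],[0,0,0,74,0,-1,0],[0,0,0,80,0,-1,0],[0,0,0,80,0,-1,0]]]'
python3 - <<'E'
from h import *
m=ctrl.camera_model("wrist"); im=ctrl.read_camera("wrist"); cv2.imwrite('pics/w2.png',im)
for th in("orange_grip","tight_spot"):
    for r in ctrl.place_of(th,"wrist")[:2]:
        p=np.array(r['position'])*[640,400]
        print(th,round(r['confidence'],2),p.round(1),ray(m,p,.055).round(4))
h=cv2.cvtColor(im,cv2.COLOR_BGR2HSV)
red=cv2.inRange(h,(0,190,120),(5,255,255))|cv2.inRange(h,(172,190,120),(180,255,255))
n,_,st,ce=cv2.connectedComponentsWithStats(red)
for i in range(1,n):
    if st[i,4]>60:
        x,y,w,hh,_=st[i]; print('red',st[i],ray(m,ce[i],.022).round(4),[ray(m,(x+w/2,v),.022).round(4) for v in(y,y+hh)])
rel([.4345,.033,.043],np.pi/2+.143)
E
```

```text
time: 4.6
tool_pos: [0.4398, -0.0041, 0.0436]
tool_rot: [-3.141, -0.001, 1.715]
contact_force: [-4.8, 2.3, 7.4]
grip_width: 0.0205
grasp_force: 60.6
orange_grip 0.89 [321.  238.1] [ 0.4415 -0.0052  0.055 ]
red [ 286   61   23   77 1277] [0.4164 0.0652 0.022 ] [array([0.4149, 0.0858, 0.022 ]), array([0.4202, 0.0429, 0.022 ])]
red [ 334   62   23   77 1272] [0.4453 0.0689 0.022 ] [array([0.4417, 0.0891, 0.022 ]), array([0.449 , 0.0465, 0.022 ])]
t 4.75 pos [ 0.4399 -0.0043  0.0436] rot [-3.141e+00 -2.000e-03  1.714e+00] F [-5.3  1.9  8.2] w 0.0212
turn [-0.001 -0.002  0.   ] shift mm [37.7  0.   0.7]
```

View pics/w2.png

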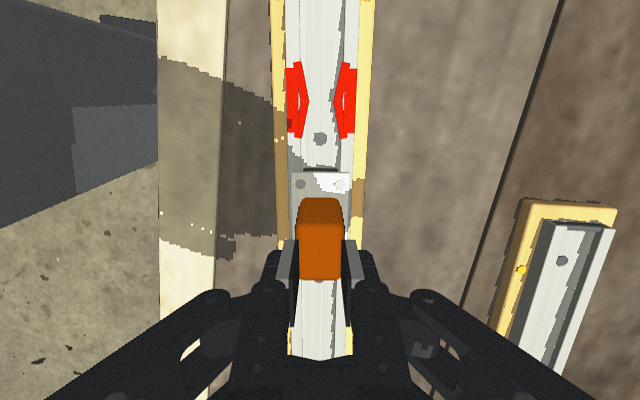

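The wrist view shows the grip held by the pads at (320,238), the carriage's leading edge at row 172, and the red daubs at rows 61–138, centred about y=0.067. That puts the near end of the pinch at y≈0.045–0.051, against a leading edge at y≈0.025. I'll go on slowly and watch the force.

```bash
python3 -m creep '[[[0,0,0,3,0,0,0],[0,0,0,7,0,0,0],[0,0,0,11,0,0,0],[0,0,0,14,0,0,0],[0,0,0,17,0,0,0],[0,0,0,18,0,0,0],[0,0,0,19,0,0,0],[0,0,0,20,0,0,0]]]' && python3 -m creep '[[[0,0,0,2,0,0,0],[0,0,0,4,0,0,0],[0,0,0,6,0,0,0],[0,0,0,8,0,0,0],[0,0,0,9,0,0,0],[0,0,0,10,0,0,0],[0,0,0,11,0,0,0],[0,0,0,12,0,0,0]]]'
```

```text
time: 5.55
tool_pos: [0.4374, 0.0143, 0.0437]
tool_rot: [-3.141, 0.0, 1.714]
contact_force: [-4.4, -2.8, 6.1]
grip_width: 0.0206
grasp_force: 60.4
time: 6.35
tool_pos: [0.4358, 0.0257, 0.0437]
tool_rot: [-3.141, 0.001, 1.714]
contact_force: [-3.8, -5.2, 5.4]
grip_width: 0.0207
grasp_force: 60.3
```

Resistance rose from 2.8 N to 5.2 N, so the leading edge is about 5 mm into the pinch. A little further to be sure.

```bash
python3 -m creep '[[[0,0,0,1,0,0,0],[0,0,0,2,0,0,0],[0,0,0,3,0,0,0],[0,0,0,4,0,0,0],[0,0,0,5,0,0,0],[0,0,0,6,0,0,0],[0,0,0,6,0,0,0],[0,0,0,6,0,0,0]]]'
python3 - <<'E'
from h import *
print([ctrl.observe()[k] for k in('tool_pos','contact_force')])
m=ctrl.camera_model("wrist"); im=ctrl.read_camera("wrist"); cv2.imwrite('pics/w3.png',im[0:300,170:470].repeat(2,0).repeat(2,1))
E
```

```text
time: 7.15
tool_pos: [0.4352, 0.0312, 0.0437]
tool_rot: [-3.141, 0.002, 1.714]
contact_force: [-3.8, -8.0, 4.2]
grip_width: 0.0207
grasp_force: 60.2
[array([0.43515035, 0.03119215, 0.0436866 ]), array([-3.84815687, -7.95258224,  4.17396184])]
```

View pics/w3.png

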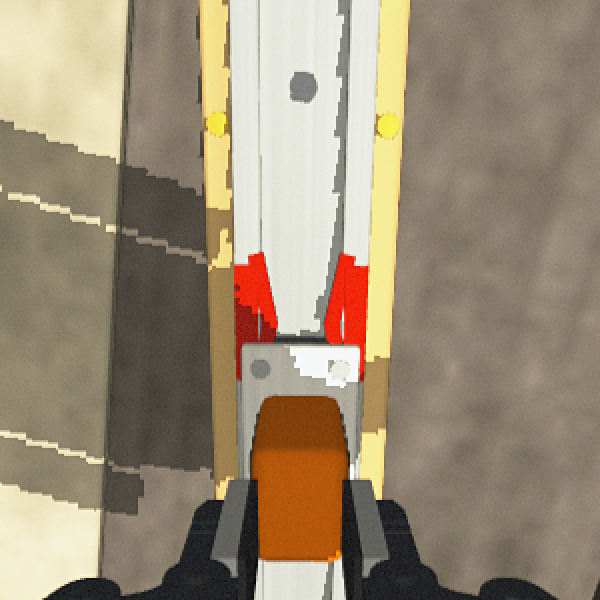

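The crop shows the carriage's leading edge (row 343) past the near end of the red (row 380). That is about 10 mm in, and agrees with the force of 8 N. Back off 50 mm.

```bash
python3 -m creep '[[[0,0,0,-5,0,0,0],[0,0,0,-13,0,0,0],[0,0,0,-22,0,0,0],[0,0,0,-31,0,0,0],[0,0,0,-40,0,0,0],[0,0,0,-47,0,0,0],[0,0,0,-50,0,0,0],[0,0,0,-50,0,0,0]]]' && python3 -m creep '[[[0,0,0,0,0,0,0],[0,0,0,0,0,0,0.2],[0,0,0,0,0,0,0.4],[0,0,0,0,0,0,0.6],[0,0,0,0,0,0,0.6],[0,0,0,0,0,0,0.6],[0,0,0,0,0,0,0.6],[0,0,0,0,0,0,0.6]]]'
python3 - <<'E'
from h import *
m=ctrl.camera_model("wrist"); im=ctrl.read_camera("wrist"); cv2.imwrite('pics/w4.png',im)
for r in ctrl.place_of("orange_grip","wrist")[:1]:
    p=np.array(r['position'])*[640,400]; print(r['confidence'],p,ray(m,p,.055).round(4))
E
```

```text
time: 8.0
tool_pos: [0.4416, -0.0171, 0.0436]
tool_rot: [-3.14, -0.001, 1.713]
contact_force: [-5.6, -1.3, 6.5]
grip_width: 0.0205
grasp_force: 60.7
time: 8.8
tool_pos: [0.4423, -0.0172, 0.0434]
tool_rot: [3.141, -0.0, 1.714]
contact_force: [0.3, 0.5, -0.0]
grip_width: 0.0513
grasp_force: 0.0
0.97 [317.12 238.48] [ 0.4419 -0.0187  0.055 ]
```

View pics/w4.png

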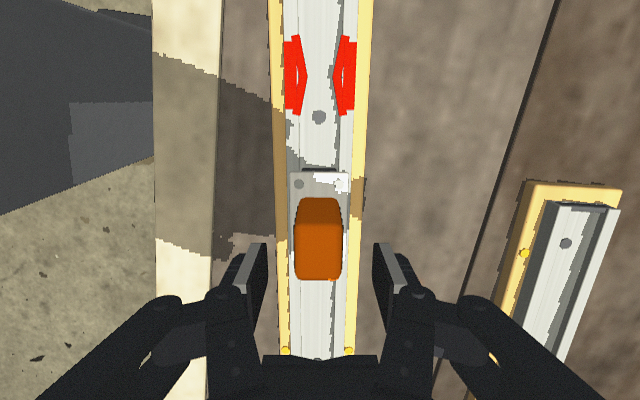

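The fingers are open and clear of the grip at (318,238). The leading edge (row 172) is about 35–40 mm short of the red (row 115). Retreat straight up.

```bash
python3 -m creep '[[[0,0,0,0,0,-15,0.6],[0,0,0,0,0,-40,0.6],[0,0,0,0,0,-70,0.6],[0,0,0,0,0,-100,0.6],[0,0,0,0,0,-125,0.6],[0,0,0,0,0,-135,0.6],[0,0,0,0,0,-135,0.6],[0,0,0,0,0,-135,0.6]]]'
python3 - <<'E'
from h import *
c="side"; m=ctrl.camera_model(c); im=ctrl.read_camera(c); cv2.imwrite('pics/s5.png',im)
m=ctrl.camera_model("wrist"); im=ctrl.read_camera("wrist")
for th in("orange_grip","tight_spot"):
    for r in ctrl.place_of(th,"wrist")[:1]:
        p=np.array(r['position'])*[640,400]; print(th,r['confidence'],ray(m,p,.055).round(4))
E
```

```text
time: 9.7
tool_pos: [0.4416, -0.0171, 0.1773]
tool_rot: [-3.14, -0.001, 1.714]
contact_force: [0.3, -0.2, -0.9]
grip_width: 0.051
grasp_force: 0.0
tight_spot 0.79 [0.4324 0.0522 0.055 ]
```

Run:
```python
from h import *
for c in("wrist","side"):
    m=ctrl.camera_model(c); ctrl.read_camera(c)
    for th in("orange_grip","blue_grip"):
        for r in ctrl.place_of(th,c)[:1]:
            p=np.array(r['position'])*[640,400]; print(c,th,r['confidence'],ray(m,p,.055).round(4))
```

```text
wrist orange_grip 0.76 [ 0.4447 -0.017   0.055 ]
side orange_grip 0.76 [ 0.4356 -0.0179  0.055 ]
side blue_grip 0.89 [ 0.6294 -0.177   0.055 ]
```

```bash
python3 -c "
from plant import ctrl
print(ctrl.sign_off())"
```

```text
the job is handed in; nothing more can be done
None
```

I slid the orange carriage about 10 mm into the pinched stretch (8 N at the wrist), backed it off to about 4 cm short of the red, let go and raised the arm clear. The arm stayed away from the blue runner, and the job is handed in; no verdict was returned.

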